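Let a dowel out of the lever hopper and ease its lid down

ROBOT

A 6-joint arm with a two-finger parallel gripper is mounted at the origin on the work surface. World frame = base frame: x ahead of the robot, y to its left, z up, the work surface at z = 0. Lengths are in m, angles in rad, forces in N, time in s.
With the tool pointing down it reaches from about 0.375 to 0.9 m from the base axis. Payload 3.1 kg.
Tool frame: the origin (TCP) lies at the very end of the fingers, on their centre line; the grasp point (between the pads) lies 19 mm behind it; x points along the fingers, y is the direction in which the jaws open and shut, and the axes are right-handed (so a half turn about x gives the same grasp; the last joint's range is limited). The gripper opens to 85 mm and grips with 20 to 120 N. Pads are 22 mm wide; open, the fingers measure 114 mm over their backs; the gripper's body (76 mm by 85 mm) begins 54 mm behind the grasp point. The pads swing forward as they close: fully open they stand 13 mm farther back than shut.
Start: joints at [-1.405, 0.527, 1.433, -0, 1.181, -0.178], TCP at [0.211, -0.588, 0.231] pointing down, gripper open.
Joint ranges: [-3.08, 3.08], [-0.75, 2.2], [0.22, 2.44], [-1.43, 4.57], [0, 2.65], [-2.85, 2.85]. Speed limits (rad/s): [2.79, 2.79, 3.14, 3.14, 3.14, 3.14].

INTERFACE

Orientations are given as a unit quaternion [x, y, z, w].
In Python, from station import manip gives the robot as it stands.
- The arm moves only by the shell command python3 -m jog 'ROWS' [FORCE]. ROWS is a JSON object of lists of equal length, an entry for each row: "linear": the shift along the tool's x, y, z in cm, a list of three; "twist": the turn about the tool's x in rad; "claw": the opening, from -1 (shut) to 1 (fully open). A call has 1 to 20 rows; each row is the pose to reach, as a shift and turn from the pose commanded when the call began, along the tool's axes at that moment; what a row does not reach only later rows make up. A row lasts 1/12 s, in which the tool goes at most 41.7 mm and 7.16 degrees, less where a joint would pass 70% of its speed; a pose out of reach is approached as far as the arm can. A call with a gripper value outside its range is refused whole. The fingers move at their own pace and stop on an object; FORCE is the grip in N (left out, the last holds). Time passes only in rows, so rows that repeat a pose let the fingers close. It gives the time, the measured TCP pose, the force and the opening at its end, in the units of the state.
- manip.sense(): the state, without advancing time (a new reading comes with each control period).
- manip.snapshot(name): name is "scene" or "top" or "wrist"; returns a dict with "pixels" (400x640x3 uint8, red, green, blue), "camera_matrix" (3x3 intrinsics, pixels), "k1" (the pictures are not rectified: a ray, as slopes to the right and down, at radius r is drawn at 1 + k1 r^2 times it, then the intrinsics apply), "R" (3x3) and "t" (3): a world point X has camera coordinates R X + t. Camera axes: x right, y down, z forward; pixel columns grow to the right and rows downward; lengths in m; the calibration is good to about 2 mm. A picture is of the moment at which its call begins. There is no depth.
- manip.sign_off(): hands the job in, once; it reports no verdict.
The state is a dict: "t": time; "q": joint angles; "qd": joint speeds; "tau": joint torques, N m; "tcp_pos": TCP position; "tool_rot": TCP orientation; "force": force on the tool from outside, world axes, zero at the start; "ft_torque": the same for the moment, N m; "finger_gap": opening from 0.0 (shut) to 1.0 (fully open).
Only numpy, scipy, OpenCV 4.12 (cv2) and the standard library are available. Lean on these libraries where they do the work, as an engineer would, in place of code of your own. Each camera call takes 0.05 s, during which the arm holds its last target.

TASK

With the fingertips, press the lever of the green dowel hopper all the way down so that its lid stands wide open, and keep it down until the maple dowel has rolled out into the front tray and a good second longer. Then let the lever come up slowly under the fingers, so that the lid closes fully without slamming, and move clear. Only press the lever, never pinch it; touch neither the lid nor the dowel, and leave the other things on the bench where they are.

Things in the scene. Friction and masses are not known exactly. Their poses are not given: they have to be found in the camera images.
- hopper: Green plastic hopper fixed to the bench. Origin: on the underside of its box, on its midline, 100 mm behind the front of the box; at zero yaw x points away from the robot, y left, z up. The box spans x -100 to 70, y -70 to 70 mm, 130 mm high, with a plywood lid as top and front. Before it, x -205 to -100 mm, is its open tray, walls 50 mm high.
- tray (a point): Where the dowel's centre comes to rest in the tray (hopper x -183, y 0, z 28 mm). The tray is 130 mm wide inside; the hopper's floor slopes down from the box to the tray's front wall, so a dowel let out rolls down by itself and rests against that wall.
- paddle (a point): Centre of the upper face of the steel paddle at the robot's end of the lever: flat plate 50 mm (hopper x) by 60 mm (hopper y), 6 mm thick, to be pressed from above; free air below. At rest at hopper x -175, y -115, z 119 mm, right of the tray; fully down at x about -162, z about 56 mm, swung on an arc about the pivot. Its axes turn with the lever, z out of the face.
- pivot (a point): Axis of the lever (along hopper y), at hopper x -30, y -115, z 115 mm, beside the right wall of the box; the paddle's centre is 145 mm from it.
- lever (a joint): Lever angle, rad: 0 at rest (paddle up, lid closed), 0.45 at the stop with the paddle fully down. The weight of the lid pushes the paddle up with roughly 3 to 6 N; it comes up by itself when let go.
- lid (a joint): Lid angle, rad: 0 closed, 0.9 wide open; always twice the lever's angle. Hinged along the box's rear top edge (hopper x 60 mm). Let go, it falls at well over 2 rad/s and slams; slower than 2 rad/s at every moment counts as eased (paddle rising slower than 140 mm/s; 30 mm/s is comfortable).
- lid_front (a point): Middle of the upper front edge of the plywood lid (hopper x -104, z 138 mm when closed; about x -37, z 264 mm when wide open). The lid is 150 mm wide (hopper y), 166 mm long, and its front skirt hangs 93 mm down, holding the dowel back.
- dowel: Loose maple dowel, 32 mm in diameter, 90 mm long, lying along hopper y inside the box behind the lid's skirt (out of sight until the lid opens). Origin at its centre, y along its length.
- sanding_block: Bystander: yellow sanding block 70 x 115 x 35 mm, loose, left of the tray; origin at the centre of its underside.
- maple_a: Bystander: maple scrap block 80 x 45 x 38 mm, loose, to the right of the lever; origin at the centre of its underside.
- maple_b: Bystander: maple scrap block 110 x 50 x 30 mm, loose, left of the hopper's box; origin at the centre of its underside.
- router: Bystander: black router, fixed, standing at the far left; 205 mm high, base 150 mm across, 218 mm over its side handles; origin at the centre of its underside.

How it is judged:
On the way, in this order (a step that is already met when the one before it is completed fails the run):
1. the lid stands wide open (over 0.8 of 0.9 rad) with the dowel rolled out into the front tray, for 0.5 s (value of joint lid above 0.8 rad and x of dowel in the frame of hopper between -0.2 and -0.15 m and y of dowel in the frame of hopper between -0.06 and 0.06 m and z of dowel in the frame of hopper below 0.045 m), for 0.5 s.
2. the lid is eased down closed (value of joint lid below 0.03 rad), for 0.2 s.
At the end, for the whole second after the job is handed in: The lid is closed (under 0.03 rad) and the dowel lies at rest in the front tray (its centre over 150 mm before the hopper's origin, within the walls, under 45 mm high) (value of joint lid below 0.03 rad and linear speed of dowel below 0.02 m/s and x of dowel in the frame of hopper between -0.2 and -0.15 m and y of dowel in the frame of hopper between -0.06 and 0.06 m and z of dowel in the frame of hopper below 0.045 m); the robot touches nothing.
It fails at once if the lid slams: it falls faster than 2 rad/s (velocity of joint lid below -2 rad/s).
It fails at once if the robot touches the lid (contact force between any of the fingers, the arm and lid above 0.5 N).
It fails at once if the robot touches the dowel (contact force between any of the fingers, the arm and dowel above 0.3 N).
It fails at once if the paddle is taken between the fingers instead of pressed (z of the grasp point in the frame of paddle between -0.03 and 0.002 m and distance between the grasp point and paddle below 0.035 m).
It fails at once if a loose bystander is moved by over 15 mm, or the router is struck (distance of any of sanding_block, maple_a, maple_b from where it was at the start of the episode above 0.015 m or contact force between any of the fingers, the arm and router above 2 N).
It also fails if it takes over 38 s, if anything falls off the work surface, if the arm or the gripper's body presses on something with over 40 N, if the wrist force passes 120 N, or if a joint passes its speed limit or range.

## Working session

There is one attempt and no reset: what is moved stays moved. The work goes in short steps, Python scripts to look and compute and a shell command to move; the robot and the scene stay as the last step left them, time stands still between calls to the robot, and variables do not carry over. Pictures are saved under pics/ and viewed, and the job is handed in when it is done.

```bash
mkdir -p pics; ls
python3 - <<'E'
from station import manip
import cv2,json
s=manip.sense(); print({k:s[k] for k in('t','tcp_pos','tool_rot','force','finger_gap')})
for n in("scene","top","wrist"):
    d=manip.snapshot(n); cv2.imwrite(f'pics/{n}0.png',d['pixels'][:,:,::-1]); print(n,d['camera_matrix'],d['k1'],d['R'],d['t'])
E
```

```text
pics
{'t': 0.0, 'tcp_pos': array([ 0.21116087, -0.58749666,  0.23035369]), 'tool_rot': array([ 0.69663533,  0.12205857, -0.69661421,  0.12053861]), 'force': array([ 0.56966058, -0.32513089, -0.61652789]), 'finger_gap': 0.9984953996741792}
scene [[362.19546167   0.         316.70665962]
 [  0.         362.19546167 194.20858683]
 [  0.           0.           1.        ]] -0.05030676083943118 [[-0.23459543  0.97208461 -0.00406058]
 [ 0.72103114  0.17120347 -0.67141899]
 [-0.65198088 -0.16043963 -0.74106683]] [ 0.06189956 -0.38824592  1.37051812]
top [[421.68388982   0.         323.19999653]
 [  0.         421.68388982 198.69325428]
 [  0.           0.           1.        ]] 0.035584161018125615 [[-0.02524829 -0.99963045 -0.01007455]
 [-0.99535826  0.02607403 -0.09263951]
 [ 0.09286796  0.00768879 -0.99564875]] [0.12801518 0.61740394 1.2944588 ]
wrist [[356.40573336   0.         316.63729962]
 [  0.         356.40573336 199.69158406]
 [  0.           0.           1.        ]] 0.007386038056517399 [[ 0.33794146 -0.94116375 -0.00252373]
 [-0.9053843  -0.32582424  0.2722459 ]
 [-0.25705027 -0.08971823 -0.9622244 ]] [-0.62315465 -0.03401271  0.37850834]
```

View pics/scene0.png

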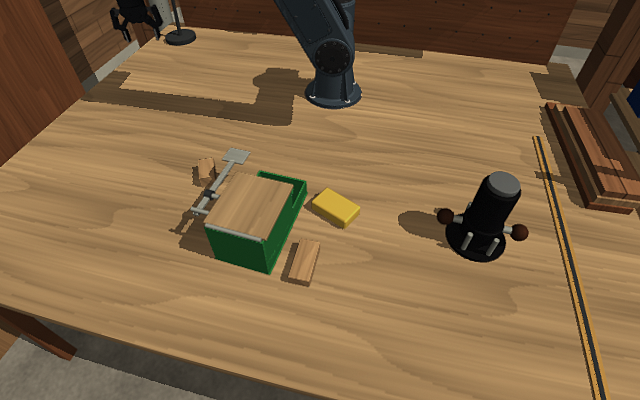

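View pics/top0.png

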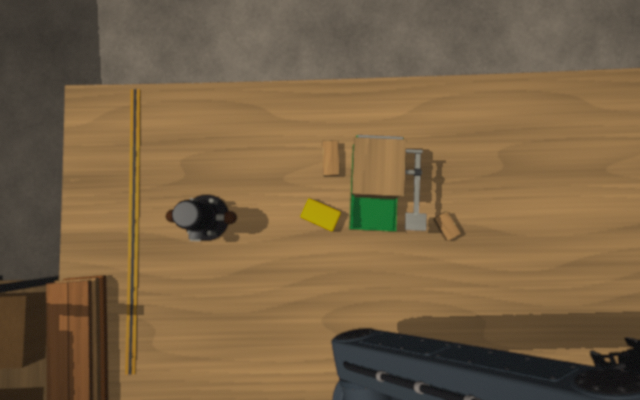

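View pics/wrist0.png

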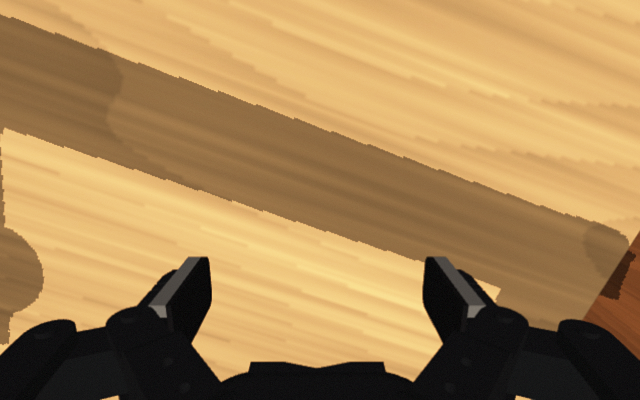

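The scene view shows the hopper with its paddle at about (236,157). In the top view the paddle is at about (416,222), the tray spans (350..397, 195..231), and maple_a is at (449,227), close to the right of the paddle.

```bash
cat > h.py <<'E'
import numpy as np,cv2
from station import manip
def ray(d,uv):
    K=d['camera_matrix'];x=np.array([(uv[0]-K[0,2])/K[0,0],(uv[1]-K[1,2])/K[1,1]])
    p=x.copy()
    for _ in range(10): p=x/(1+d['k1']*(p@p))
    R=d['R'];return -R.T@d['t'],R.T@np.array([p[0],p[1],1.])
def plane(d,uv,z):
    o,v=ray(d,uv);return o+v*(z-o[2])/v[2]
def two(d1,u1,d2,u2):
    o1,v1=ray(d1,u1);o2,v2=ray(d2,u2)
    s=np.linalg.lstsq(np.c_[v1,-v2],o2-o1,rcond=None)[0]
    a=o1+s[0]*v1;b=o2+s[1]*v2;return (a+b)/2,np.linalg.norm(a-b)
def proj(d,X):
    c=d['R']@np.array(X)+d['t'];p=c[:2]/c[2];p=p*(1+d['k1']*(p@p));K=d['camera_matrix'];return p*K[0,0]+K[:2,2]
E
python3 - <<'E'
from h import *
T=manip.snapshot('top');S=manip.snapshot('scene')
for n,d,(x0,x1,y0,y1) in(('top',T,(340,470,120,245)),('scene',S,(170,320,140,280))):
    im=d['pixels'][y0:y1,x0:x1]
    cv2.imwrite(f'pics/{n}_z.png',cv2.resize(im,None,fx=5,fy=4.5 if 0 else 4.5,interpolation=cv2.INTER_CUBIC)[:600,:800,::-1] if n=='top' else cv2.resize(im,None,fx=4.2,fy=4.2,interpolation=cv2.INTER_CUBIC)[:600,:800,::-1])
    hsv=cv2.cvtColor(im,cv2.COLOR_RGB2HSV)
    for nm,lo,hi in(('grey',(0,0,110),(180,50,255)),('green',(50,120,30),(85,255,255)),('yellow',(22,180,120),(32,255,255))):
        m=cv2.inRange(hsv,lo,hi);k,l,st,c=cv2.connectedComponentsWithStats(m)
        for i in range(1,k):
            if st[i,4]>40: print(n,nm,st[i]+np.array([x0,y0,0,0,0]),c[i]+[x0,y0])
E
```

```text
top grey [415 154   5  14  60] [417.33333333 160.75      ]
top grey [406 176  20  54 477] [415.74213836 211.75052411]
top green [ 350  195   47   36 1481] [373.17218096 213.52937205]
scene grey [210 148  40  43 456] [230.28508772 163.24561404]
scene grey [191 197  18  17 130] [201.11538462 205.86153846]
scene grey [205 223  56  18 188] [232.65425532 231.78191489]
scene green [ 204  171  104  104 3270] [260.59235474 233.7058104 ]
```

View pics/top_z.png

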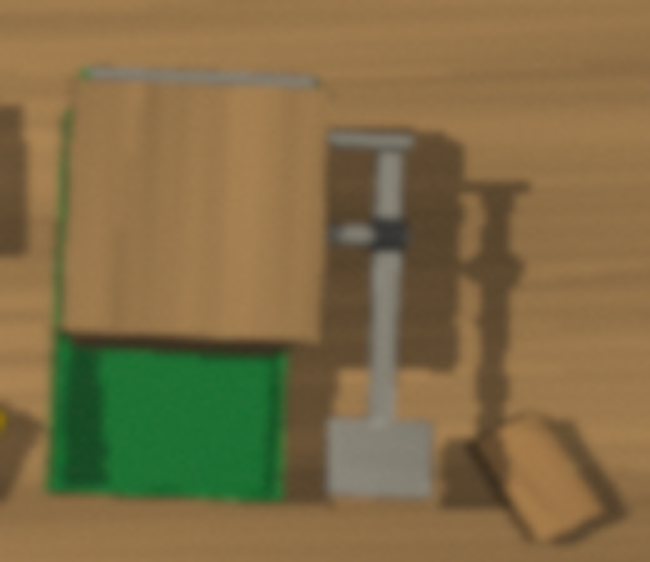

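View pics/scene_z.png

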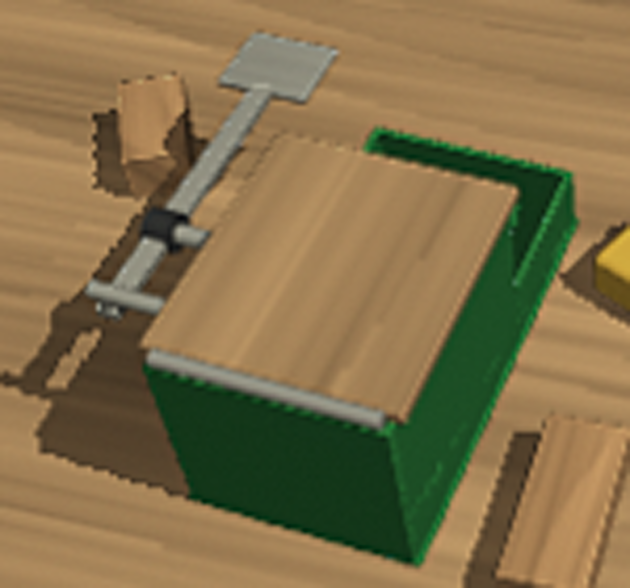

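Run:
```python
from h import *
T=manip.snapshot('top');S=manip.snapshot('scene')
tz=lambda a,b:(340+(a+.5)/5-.5,120+(b+.5)/4.5-.5)
sz=lambda a,b:(170+(a+.5)/4.2-.5,140+(b+.5)/4.2-.5)
P,e=two(T,tz(380,459),S,sz(278,68));print('paddle',P,e,plane(T,tz(380,459),.119),plane(S,sz(278,68),.119))
V,e=two(T,tz(388,235),S,sz(163,228));print('pivot',V,e,plane(T,tz(388,235),.123),plane(S,sz(163,228),.123))
for n,u in(('fl',(50,492)),('fr',(283,500))): print(n,plane(T,tz(*u),.05))
# yellow/lid edges
a=plane(T,tz(65,333),.138);b=plane(T,tz(318,343),.138);print('lidfront',a,b,np.linalg.norm(a-b))
c=plane(T,tz(78,78),.138);d=plane(T,tz(325,85),.138);print('lidrear',c,d)
# paddle corners
for u in((328,420),(432,424),(430,498),(328,496)): print(plane(T,tz(*u),.119))
for x,y in((a,b),(c,d)): print('yaw',np.arctan2(*(-(y-x)[:2]*[-1,1])))
for u in ((503,428),(533,412),(607,505),(545,545)): print('maple_a',plane(T,tz(*u),.038))
```

```text
paddle [ 0.53839053 -0.15544914  0.11257518] 0.0012914263179059553 [ 0.5383994  -0.15472757  0.119     ] [ 0.54480047 -0.15096929  0.119     ]
pivot [ 0.68423637 -0.1661912   0.11530916] 0.0013101411858166268 [ 0.68333958 -0.16513424  0.123     ] [ 0.69017688 -0.16079815  0.123     ]
fl [0.52330394 0.03335436 0.05      ]
fr [ 0.51434229 -0.10882864  0.05      ]
lidfront [0.62283587 0.02620661 0.138     ] [ 0.61258401 -0.11872349  0.138     ] 0.14529223877407663
lidrear [0.78862918 0.01343794 0.138     ] [ 0.77985856 -0.12977115  0.138     ]
[ 0.56429396 -0.12582918  0.119     ]
[ 0.5601921  -0.18577359  0.119     ]
[ 0.51267207 -0.18230839  0.119     ]
[ 0.51537913 -0.12367829  0.119     ]
yaw -0.07061891680638284
yaw -0.0611670434414302
maple_a [ 0.56047907 -0.24818117  0.038     ]
maple_a [ 0.57100721 -0.26713767  0.038     ]
maple_a [ 0.50632138 -0.30881234  0.038     ]
maple_a [ 0.48004758 -0.26958426  0.038     ]
```

```bash
cat > go.py <<'E'
from h import *
from scipy.spatial.transform import Rotation as Ro
def goal(hx,hy,z,yaw=-.067,P=np.array([.5388,-.155])):
    e=np.array([np.cos(yaw),np.sin(yaw)]);n=np.array([-e[1],e[0]])
    return np.r_[P+e*(hx+.175)+n*(hy+.115),z]
def show(g):
    s=manip.sense();R=Ro.from_quat(s['tool_rot']).as_matrix()
    print('tcp',s['tcp_pos'].round(4),'F',s['force'].round(2),'gap',round(s['finger_gap'],2),'goal',g.round(4),'linear cm',(R.T@(g-s['tcp_pos'])*100).round(2)); return s,R
E
python3 - <<'E'
from go import *
s,R=show(goal(-.183,-.119,.20)); print(R.round(3))
W=manip.snapshot('wrist');c=-W['R'].T@W['t'];print('cam in tool',R.T@(c-s['tcp_pos']))
print('jaw yaw',np.arctan2(R[1,1],R[0,1]),'q6',s['q'])
E
```

```text
tcp [ 0.2113 -0.588   0.2311] F [0.96 0.3  0.03] gap 1.0 goal [ 0.5306 -0.1585  0.2   ] linear cm [  3.13 -29.63 -44.57]
[[-0.     0.338 -0.941]
 [ 0.    -0.941 -0.338]
 [-1.    -0.    -0.   ]]
cam in tool [-0.14143928 -0.0005314  -0.07017882]
jaw yaw -1.2259627563417856 q6 [-1.40449296e+00  5.27751625e-01  1.43294363e+00 -4.01367212e-06
  1.18139701e+00 -1.78528657e-01]
```

```bash
python3 -m jog '{"linear":[[0,-1,-1.5],[0,-3,-4.5],[0,-5,-7.5],[0,-7,-10.5],[0,-9,-13.5],[0,-11,-16.6],[0,-13,-19.6],[0,-15,-22.6],[0,-17,-25.6],[0,-19,-28.6],[0,-21,-31.6],[0,-23,-34.6],[0,-25,-37.6],[0,-27,-40.6],[0,-28.5,-43],[0,-29.2,-44],[0,-29.6,-44.5],[0,-29.6,-44.5],[0,-29.6,-44.5],[0,-29.6,-44.5]],"twist":[-0.05,-0.12,-0.2,-0.3,-0.4,-0.5,-0.6,-0.7,-0.8,-0.9,-1.0,-1.1,-1.2,-1.3,-1.4,-1.5,-1.6,-1.7,-1.75,-1.75],"claw":[-1,-1,-1,-1,-1,-1,-1,-1,-1,-1,-1,-1,-1,-1,-1,-1,-1,-1,-1,-1]}'
python3 -m jog '{"linear":[[0,0,0],[0,0,0],[0,0,0],[0,0,0],[0,0,0],[0,0,0],[0,0,0],[0,0,0],[0,0,0],[0,0,0],[0,0,0],[0,0,0]],"twist":[-0.08,-0.18,-0.28,-0.38,-0.48,-0.58,-0.68,-0.78,-0.88,-0.95,-0.98,-0.98],"claw":[-1,-1,-1,-1,-1,-1,-1,-1,-1,-1,-1,-1]}'
python3 - <<'E'
from go import *
s,R=show(goal(-.183,-.119,.15)); print(s['t'],R.round(3),s['q'].round(2))
for n in('top','scene'):
    d=manip.snapshot(n);im=d['pixels'];print(n,proj(d,s['tcp_pos']))
    im=im[110:260,330:500] if n=='top' else im[110:260,150:320]
    cv2.imwrite(f'pics/{n}1.png',cv2.resize(im,None,fx=4,fy=4)[:,:,::-1])
d=manip.snapshot('wrist');cv2.imwrite('pics/w1.png',d['pixels'][:,:,::-1])
E
```

```text
t: 2.07
tcp_pos: [0.5302, -0.1588, 0.2314]
tool_rot: [0.353, 0.613, -0.353, 0.613]
force: [-0.1, -0.2, 0.4]
finger_gap: 0.0
t: 3.07
tcp_pos: [0.53, -0.1594, 0.2314]
tool_rot: [0.024, 0.707, -0.024, 0.707]
force: [-0.3, 0.6, 0.5]
finger_gap: -0.001
tcp [ 0.53   -0.1594  0.2314] F [-0.31  0.61  0.48] gap -0.0 goal [ 0.5306 -0.1585  0.15  ] linear cm [8.14 0.1  0.05]
3.0667 [[ 0.     0.068  0.998]
 [-0.     0.998 -0.068]
 [-1.    -0.     0.   ]] [-0.49  0.43  1.61  0.    1.1  -2.  ]
top [426.43191768 223.12889137]
scene [227.24712982 116.8515235 ]
```

View pics/scene1.png

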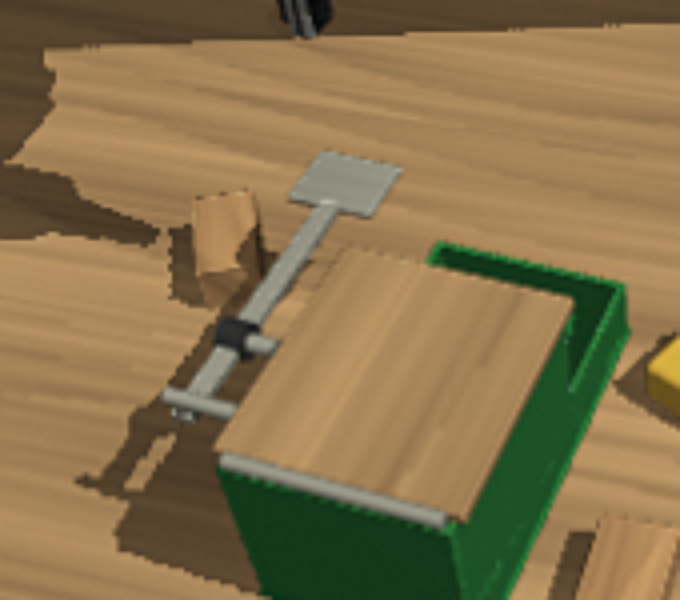

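View pics/w1.png

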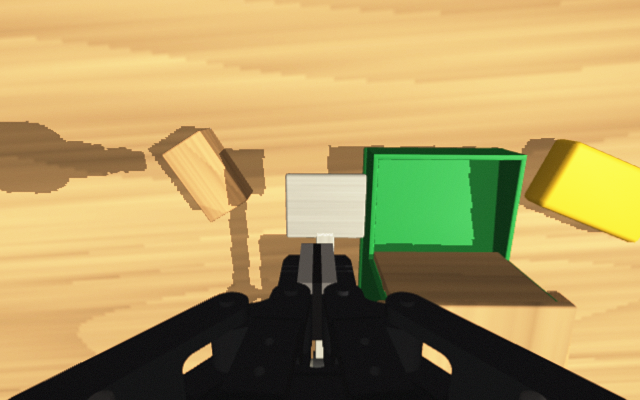

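In the wrist view the paddle's corners are at (286,174) and (366,238), with the shut fingertips just above its far edge at (318,245). In the scene view the tip is well above the paddle. I'll check the position against the wrist view.

Run:
```python
from go import *
d=manip.snapshot('wrist')
im=d['pixels']; c=[plane(d,u,.119) for u in((286,174),(366,174),(366,238),(287,238))]
for x in c: print(x.round(4))
print('centre',np.mean(c,0).round(4), 'expected',goal(-.175,-.115,.119).round(4),'tip proj',proj(d,manip.sense()['tcp_pos']))
```

```text
[ 0.5127 -0.1793  0.119 ]
[ 0.5167 -0.1215  0.119 ]
[ 0.5664 -0.123   0.119 ]
[ 0.5623 -0.1831  0.119 ]
centre [ 0.5396 -0.1517  0.119 ] expected [ 0.5388 -0.155   0.119 ] tip proj [314.29807901 262.14831567]
```

```bash
python3 -m jog '{"linear":[[1,0,0],[3,0,0],[5,0,0],[7,0,0],[8.5,0,0],[9.5,0,0],[10.0,0,0],[10.3,0,0],[10.6,0,0],[10.8,0,0],[11.0,0,0],[11.2,0,0],[11.4,0,0],[11.4,0,0]],"twist":[0,0,0,0,0,0,0,0,0,0,0,0,0,0],"claw":[-1,-1,-1,-1,-1,-1,-1,-1,-1,-1,-1,-1,-1,-1]}'
python3 - <<'E'
from go import *
show(goal(-.175,-.115,.119))
d=manip.snapshot('scene');cv2.imwrite('pics/scene2.png',cv2.resize(d['pixels'][110:260,150:320],None,fx=4,fy=4)[:,:,::-1])
E
```

```text
t: 4.43
tcp_pos: [0.5304, -0.1594, 0.1178]
tool_rot: [0.023, 0.706, -0.024, 0.707]
force: [-0.1, 0.7, 4.6]
finger_gap: 0.004
tcp [ 0.5304 -0.1594  0.1178] F [-0.12  0.67  4.58] gap 0.0 goal [ 0.5388 -0.155   0.119 ] linear cm [-0.12  0.49  0.81]
```

View pics/scene2.png

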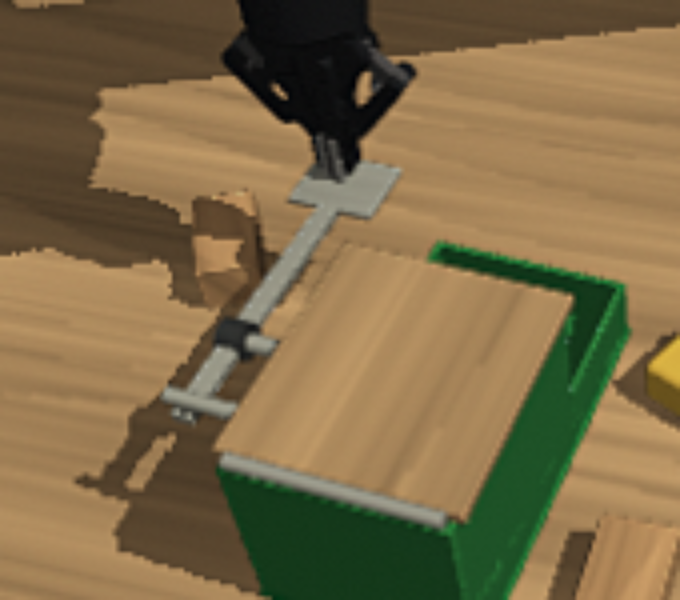

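The shut fingertips rest on the paddle with 4.6 N at z 0.118, which matches its height of 0.119. Next I press down along the arc.

```bash
python3 -m jog '{"linear":[[0.3,0,0],[0.7,0,0],[1.1,0,0],[1.5,0,0.1],[1.9,0,0.1],[2.3,0,0.2],[2.7,0,0.2],[3.1,0,0.3],[3.5,0,0.4],[3.9,0,0.5],[4.2,0,0.6],[4.5,0,0.7],[4.8,0,0.8],[5.1,0,0.9],[5.4,0,1.0],[5.6,0,1.1],[5.7,0,1.1],[5.7,0,1.1]],"twist":[0,0,0,0,0,0,0,0,0,0,0,0,0,0,0,0,0,0],"claw":[-1,-1,-1,-1,-1,-1,-1,-1,-1,-1,-1,-1,-1,-1,-1,-1,-1,-1]}'
python3 - <<'E'
from go import *
show(goal(-.162,-.115,.056))
d=manip.snapshot('scene');cv2.imwrite('pics/scene3.png',cv2.resize(d['pixels'][110:260,150:320],None,fx=4,fy=4)[:,:,::-1])
E
```

```text
t: 5.98
tcp_pos: [0.5412, -0.1601, 0.06]
tool_rot: [0.024, 0.707, -0.024, 0.707]
force: [-2.5, -1.4, 2.7]
finger_gap: -0.002
tcp [ 0.5412 -0.1601  0.06  ] F [-2.49 -1.39  2.72] gap -0.0 goal [ 0.5518 -0.1559  0.056 ] linear cm [0.4  0.49 1.03]
```

View pics/scene3.png

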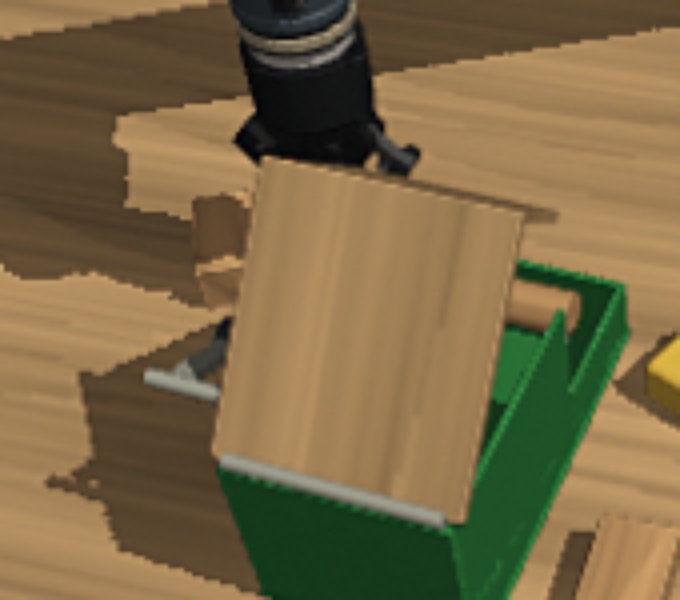

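The lid is nearly open and the dowel (zoomed at 540,305) is rolling into the tray. I press on to the stop.

```bash
python3 -m jog '{"linear":[[0.2,0,0.1],[0.4,0,0.1],[0.6,0,0.2],[0.7,0,0.2],[0.7,0,0.2],[0.7,0,0.2]],"twist":[0,0,0,0,0,0],"claw":[-1,-1,-1,-1,-1,-1]}'
```

```text
t: 6.53
tcp_pos: [0.5433, -0.1603, 0.0548]
tool_rot: [0.023, 0.706, -0.024, 0.707]
force: [-3.9, -0.2, 14.2]
finger_gap: -0.001
```

Force rose to 14 N at z 0.055, so the lever is at its stop. I hold there.

```bash
python3 -m jog '{"linear":[[0,0,0],[0,0,0],[0,0,0],[0,0,0],[0,0,0],[0,0,0],[0,0,0],[0,0,0],[0,0,0],[0,0,0],[0,0,0],[0,0,0],[0,0,0],[0,0,0],[0,0,0],[0,0,0],[0,0,0],[0,0,0],[0,0,0],[0,0,0]],"twist":[0,0,0,0,0,0,0,0,0,0,0,0,0,0,0,0,0,0,0,0],"claw":[-1,-1,-1,-1,-1,-1,-1,-1,-1,-1,-1,-1,-1,-1,-1,-1,-1,-1,-1,-1]}'
python3 - <<'E'
from go import *
s,R=show(goal(-.162,-.115,.056))
for n,sl in(('scene',np.s_[110:260,150:320]),('top',np.s_[110:260,330:500])):
    d=manip.snapshot(n);cv2.imwrite(f'pics/{n}4.png',cv2.resize(d['pixels'][sl],None,fx=4,fy=4)[:,:,::-1])
    print(n,'lid_front open expected px',proj(d,goal(-.037,0,.264)),'dowel expected',proj(d,goal(-.183,0,.028)))
E
```

```text
t: 8.2
tcp_pos: [0.5433, -0.1603, 0.0548]
tool_rot: [0.023, 0.706, -0.024, 0.707]
force: [-4.0, -0.7, 13.9]
finger_gap: 0.001
tcp [ 0.5433 -0.1603  0.0548] F [-4.   -0.73 13.95] gap 0.0 goal [ 0.5518 -0.1559  0.056 ] linear cm [-0.12  0.49  0.82]
scene lid_front open expected px [244.23836499 154.66236625] dowel expected [279.55031044 185.00296405]
top lid_front open expected px [383.94822387 164.24094548] dowel expected [372.51541995 223.618525  ]
```

View pics/scene4.png

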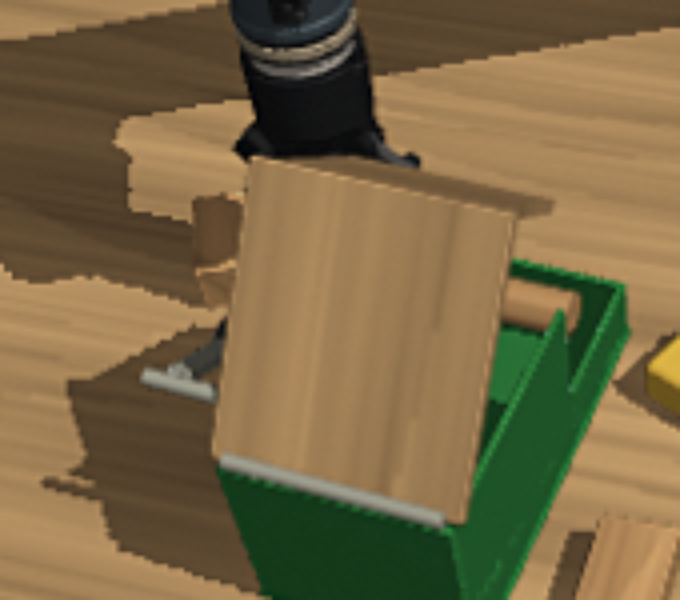

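View pics/top4.png

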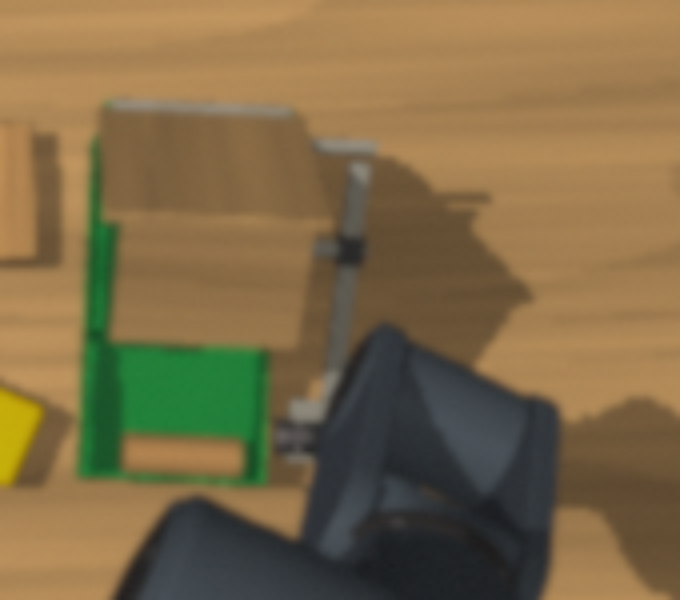

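The dowel lies in the tray (top zoom 184,455, full-frame ≈(376,224) against an expected (372,224)). The lid's front edge is within 2–3 px of wide open. It has been held for over 2 s, so I ease the lever up at about 25 mm/s.

```bash
python3 -m jog '{"linear":[[-0.1,0,0],[-0.3,0,-0.1],[-0.5,0,-0.2],[-0.7,0,-0.2],[-0.9,0,-0.3],[-1.1,0,-0.4],[-1.3,0,-0.4],[-1.5,0,-0.5],[-1.7,0,-0.5],[-1.9,0,-0.6],[-2.1,0,-0.7],[-2.3,0,-0.7],[-2.5,0,-0.8],[-2.7,0,-0.8],[-2.9,0,-0.9],[-3.1,0,-0.9],[-3.3,0,-1.0],[-3.5,0,-1.0],[-3.7,0,-1.0],[-3.9,0,-1.1]],"twist":[0,0,0,0,0,0,0,0,0,0,0,0,0,0,0,0,0,0,0,0],"claw":[-1,-1,-1,-1,-1,-1,-1,-1,-1,-1,-1,-1,-1,-1,-1,-1,-1,-1,-1,-1]}'
python3 -m jog '{"linear":[[-0.2,0,0],[-0.4,0,-0.1],[-0.6,0,-0.1],[-0.8,0,-0.1],[-1.0,0,-0.2],[-1.2,0,-0.2],[-1.4,0,-0.2],[-1.6,0,-0.2],[-1.8,0,-0.2],[-2.0,0,-0.2],[-2.2,0,-0.2],[-2.3,0,-0.2]],"twist":[0,0,0,0,0,0,0,0,0,0,0,0],"claw":[-1,-1,-1,-1,-1,-1,-1,-1,-1,-1,-1,-1]}'
```

```text
t: 9.97
tcp_pos: [0.5322, -0.1593, 0.0925]
tool_rot: [0.024, 0.707, -0.024, 0.707]
force: [-1.5, -1.7, 4.2]
finger_gap: 0.002
t: 10.97
tcp_pos: [0.5304, -0.1593, 0.1157]
tool_rot: [0.024, 0.706, -0.024, 0.707]
force: [-0.5, -0.3, 5.2]
finger_gap: -0.002
```

Still in contact, 3 mm from the top. I go on slowly, then lift off.

```bash
python3 -m jog '{"linear":[[-0.1,0,0],[-0.2,0,0],[-0.3,0,0],[-0.4,0,0],[-0.5,0,0],[-0.6,0,0],[-0.7,0,0],[-0.8,0,0],[-0.8,0,0],[-0.8,0,0],[-0.8,0,0]],"twist":[0,0,0,0,0,0,0,0,0,0,0],"claw":[-1,-1,-1,-1,-1,-1,-1,-1,-1,-1,-1]}'
python3 -m jog '{"linear":[[-0.5,0,0],[-1.5,0,0],[-3,0,0],[-5,0,0],[-7,0,0],[-9,0,0],[-10.5,0,0],[-11,0,0],[-11,0,-1],[-11,0,-3],[-11,0,-5],[-11,0,-6.5],[-11,0,-7],[-11,0,-7],[-11,0,-7],[-11,0,-7],[-11,0,-7]],"twist":[0,0,0,0,0,0,0,0,0,0,0,0,0,0,0,0,0],"claw":[-1,-1,-1,-1,-1,-1,-1,-1,-1,-1,-1,-1,-1,-1,-1,-1,-1]}'
python3 - <<'E'
from go import *
s,R=show(goal(-.162,-.115,.056))
for n,sl in(('scene',np.s_[110:260,150:320]),('top',np.s_[110:260,300:470])):
    d=manip.snapshot(n);cv2.imwrite(f'pics/{n}5.png',cv2.resize(d['pixels'][sl],None,fx=4,fy=4)[:,:,::-1])
    a=cv2.imread(f'pics/{n}0.png').astype(int)[:,:,::-1]; 
    m=(abs(a-d['pixels']).max(2)>40)[sl]; print(n,'diff',m.sum())
E
```

```text
t: 11.88
tcp_pos: [0.5299, -0.1591, 0.1232]
tool_rot: [0.024, 0.707, -0.024, 0.707]
force: [0.1, -0.3, 0.3]
finger_gap: 0.0
t: 13.3
tcp_pos: [0.4611, -0.1548, 0.2332]
tool_rot: [0.023, 0.706, -0.024, 0.707]
force: [0.3, -0.4, 0.4]
finger_gap: -0.0
tcp [ 0.4611 -0.1548  0.2332] F [ 0.31 -0.35  0.42] gap -0.0 goal [ 0.5518 -0.1559  0.056 ] linear cm [17.73  0.5   9.04]
scene diff 1956
top diff 1800
```

View pics/scene5.png

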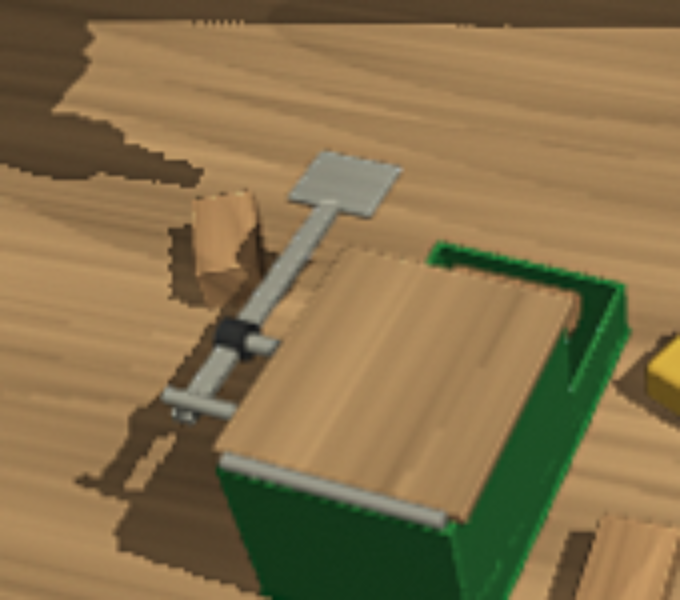

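View pics/top5.png

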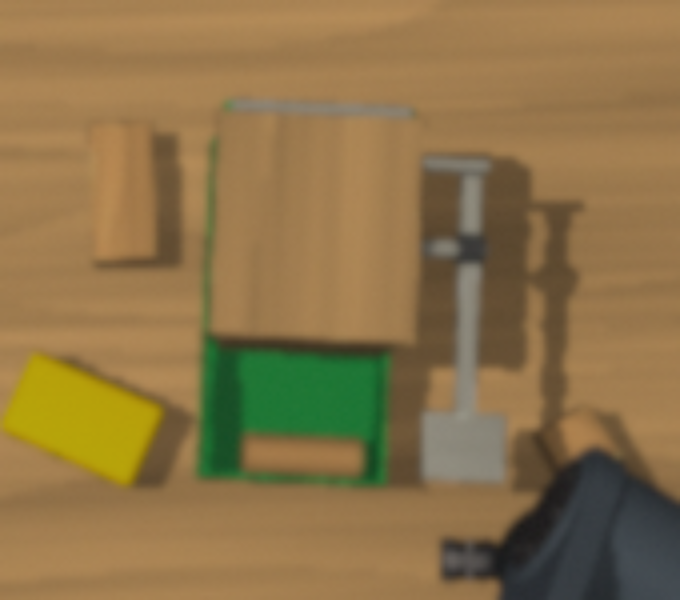

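The lid is closed exactly as at the start, and the paddle is back up. The dowel rests at the tray's front wall (top zoom 303,455), the bystanders are where they were, and the arm is clear.

```bash
python3 -c "
from station import manip
print(manip.sense()['t'],manip.sense()['force']);print(manip.sign_off())"
```

```text
13.4 [ 0.49689083 -1.09181926  0.32494641]
the job is handed in; nothing more can be done
None
```

The job is handed in at 13.4 s of the 38 s allowed; the station reports no verdict, so success is judged only from my own checks.

- **Press:** I pressed the paddle from above with the shut fingertips until the lever met its stop at tip z 0.055 m, about 14 N. I held it there for about 2 s. The dowel had rolled out against the tray's front wall, and the lid's front edge was within 2–3 px of where it should be when wide open.
- **Release:** I let the lever up at about 25 mm/s with the fingers still in contact. Contact force was 4–5 N at the two readings on the way up and zero at lift-off. Then I moved clear.

**Last checks:**
- The lid and paddle look the same as in the starting pictures, and the dowel lies in the tray.
- The sanding block and both maple blocks show no visible shift.
- The force reading at hand-in was about 1 N, which is noise level.

**Disagreements and gaps:**
- Two-view triangulation put the paddle at z 0.113 m instead of the given 0.119 m. Contact at z 0.118 m, with 4.6 N already on it, agreed with the given value.
- The dowel lies roughly 10 mm to the right of the tray's midline, well within the walls.
- I did not measure the lid's angle or speed directly. The final picture comparison was by eye, because the difference counts also include the arm and its shadows.

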